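# Check two welded flange edges on the dial gauge

### The arm

A 7-joint arm with a two-finger parallel gripper is mounted at the origin on the work surface. World frame = base frame: x ahead of the robot, y to its left, z up, the work surface at z = 0. Lengths are in m, angles in rad, forces in N, time in s.
With the tool pointing down it reaches from about 0.4 to 0.85 m from the base axis. Payload 10.4 kg.
Tool frame: the origin (TCP) lies midway between the tips of the shut fingers; the grasp point (between the pads) lies 19 mm behind it (r.grasp_offset is the distance from the TCP to the grasp point, in m); x points along the fingers, y is the direction in which the jaws open and shut, and the axes are right-handed (so a half turn about x gives the same grasp; the last joint's range is limited). The gripper opens to 87 mm and grips with 3 to 60 N. Pads are 19 mm wide; open, the fingers measure 117 mm over their backs; the gripper's body (75 mm by 190 mm) begins 51 mm behind the grasp point.
Start: joints at [-1.34, 0.332, -0.065, 1.46, 0.022, 1.35, -0.088], TCP at [0.157, 0.605, 0.223] pointing down, gripper open.
Joint ranges: [-2.6, 2.6], [-0.5, 2.12], [-1.47, 1.34], [0.16, 2.42], [-1.27, 4.41], [0.06, 2.06], [-2.6, 2.6]. Speed limits (rad/s): [2.22, 2.22, 2.79, 2.79, 3.14, 3.14, 3.14].

### API

Orientations are given as a unit quaternion [x, y, z, w].
In Python, from bench import r, vision, close_job gives the robot as it stands. The module is installed in compiled form; this text tells all that it offers.
- The arm moves only by the shell command python3 -m pendant 'ROWS' [OPENING] [FORCE]. ROWS is text: rows parted by semicolons, each of 6 numbers parted by spaces: the shift along the tool's x, y, z in units of 0.25 m (1.0 is 0.25 m), then the turn, a rotation vector about the tool's x, y, z in units of 1.5 rad (1.0 is 1.5 rad). A call has 1 to 8 rows; each row is the pose to reach, as a shift and turn from the pose commanded when the call began, along the tool's axes at that moment; what a row does not reach only later rows make up. A row lasts 1/10 s, in which the tool goes at most 50 mm and 8.59 degrees, less where a joint would pass 70% of its speed; a pose out of reach is approached as far as the arm can. A call with a number of a shift or a turn outside -1 to 1 is refused whole. A call with a gripper value outside its range is refused whole. OPENING is the gripper command: -1 is shut, 1 is fully open, values between are in proportion, set as the call begins (- or left out, the last holds). The fingers move at their own pace and stop on an object; FORCE is the grip in N (left out, the last holds). Time passes only in rows, so rows that repeat a pose let the fingers close. It gives the time, the measured TCP pose, the force and the opening at its end, in the units of the state.
- r.read_state(): the state, without advancing time (a new reading comes with each control period).
- vision.camera(name): name is "scene" or "top"; returns (picture, depth): 480x640x3 uint8, blue, green, red; 480x640 float32, m along the optical axis (not along the pixel's ray), 0 where there is no reading.
- vision.get_calibration(name): a dict with "camera_matrix" (3x3 intrinsics, pixels), "rvec" (rotation vector, rad) and "tvec" (3), from world to camera coordinates, as OpenCV has them. Camera axes: x right, y down, z forward; pixel columns grow to the right and rows downward; lengths in m; the calibration is good to about 2 mm. A picture is of the moment at which its call begins. get_calibration takes no time and is no camera call.
- close_job(): hands the job in, once; it reports no verdict.
The state is a dict: "time": time; "joint_positions": joint angles; "joint_vel": joint speeds; "joint_torque": joint torques, N m; "ee_pos": TCP position; "eef_rot": TCP orientation; "ft_force": force on the tool from outside, world axes, zero at the start; "torque": the same for the moment, N m; "width": finger opening in m.
Only numpy, scipy, OpenCV 4.12 (cv2) and the standard library are available. Lean on these libraries where they do the work, as an engineer would, in place of code of your own. Each camera call takes 0.05 s, during which the arm holds its last target. There are 200 camera calls.

### The job

Check the paint-marked flanged pipe stub for weld distortion on the sloping dial gauge: lay its flange flat on the slope with the blue-marked edge flush against both brass rest pads, so that the edge pushes the dial plunger in, and let go of it for a moment so that the dial can be read; then turn it a quarter turn and do the same with the yellow-marked edge. Afterwards set it down upright and flat inside the blue steel tray and let go. Do not drop it, do not knock the dial, and leave the two other stubs, the spray can and the rod quiver where they stand.

Things in the scene. Friction and masses are not known exactly. Their poses are not given: they have to be found in the camera images.
- marked_stub: workpiece, 0.5 to 0.8 kg: square steel flange 80 x 80 x 10 mm, dark steel pipe of 42.4 mm outside diameter welded upright on its middle (5 mm weld bead round its foot), 70 mm tall in all. Starts upright on the plywood board. Origin: centre of the underside; z up the pipe. 46 mm paint strokes on rim and edge: blue on the +x edge, yellow on the +y edge; the other edges are bare
- blue_edge (a point): middle of the blue-marked edge face at the underside: 40 mm along +x from the workpiece's origin
- yellow_edge (a point): middle of the yellow-marked edge face at the underside: 40 mm along +y from the workpiece's origin
- gauge_deck: fixed aluminium plate of the blue gauge stand, sloping 30 degrees, low side to the robot. Origin: on its surface (80 mm above the bench), midway between the two brass pads in the plane of their faces; z square out of the plate, x up the slope, y along the row of pads. Plate: x -28 to 130, y -68 to 68 mm. A flush flange is centred at x = 40 mm. Steel laid loose on it may stay or slide down to the pads
- pad_left (a point): middle of the face of one brass rest pad, at y = +26 mm in the frame of gauge_deck, 7 mm above the plate; the pad is 12 mm wide and 14 mm high, its face (x = 0) looks up the slope. A 14 mm high, 100 mm long grey bar behind the pads (x = -18 to -8 mm) carries them
- pad_right (a point): the same of the other brass pad, at y = -26 mm
- plunger (a joint): how far the dial's spring plunger is pushed in, m: 0 free, about 0.005 when an edge is flush on both pads, 0.009 at its end stop; spring force 0.6 N free, 1.2 N when flush
- plunger_tip (a point): round tip of the plunger, 6 mm diameter, 6 mm above the plate, midway between the pads; free, it stands 5 mm up the slope (+x) of the pad faces
- dial: the round dial indicator fixed behind the bar, same frame as gauge_deck: case 53 mm across centred at x = -80 mm, from 6 mm below to 18 mm above the plane of the plate, its stem running along x from -58 to -13 mm in a clamp 14 mm above the plane
- in_board: plywood board 240 x 240 x 12 mm (x, y, z), fixed, on the left or the right of the gauge, on which the three stubs start. Origin: centre of its underside
- out_tray: empty blue steel tray 190 x 190 mm, 18 mm high, walls 4 mm, inner floor 4 mm above its origin, fixed, on the other side of the gauge. Origin: centre of its underside
- plain_stub: a stub of the same size as the marked one but with no paint; bystander. Origin as the marked one
- round_stub: a stub with a round flange of 76 mm diameter, 10 mm thick, pipe 34 mm in diameter, 85 mm tall in all; bystander. Origin: centre of its underside
- spray_can: spray can with a red label, 66 mm diameter, 190 mm tall, standing; bystander. Origin: centre of its underside
- rod_quiver: blue upright tube for welding rods with a yellow band, 60 mm diameter (foot 68 mm), 235 mm tall with its rods, standing; bystander. Origin: centre of its underside
Not all that is in view belongs to the job. What is shaped like the marked_stub but green or purple is not meant.

How it is judged:
By the outcome, as a careful person would: the job done as asked, in the order asked, and still so for the second after the job is handed in, with the robot touching nothing.
It also fails if it takes over 67 s, if anything falls off the work surface, if the arm or the gripper's body presses on something with over 40 N, if the wrist force passes 120 N, or if a joint passes its speed limit or range.

## Working session

There is one attempt and no reset: what is moved stays moved. The work goes in short steps, Python scripts to look and compute and a shell command to move; the robot and the scene stay as the last step left them, time stands still between calls to the robot, and variables do not carry over. Pictures are saved under pics/ and viewed, about 8 in all and at most 12, crops included, and the job is handed in when it is done.

```bash
mkdir -p pics
python3 - <<'E'
from bench import r, vision
import cv2,numpy as np
s=r.read_state(); print({k:np.round(v,3).tolist() for k,v in s.items()}, r.grasp_offset)
for n in("scene","top"):
    p,d=vision.camera(n); cv2.imwrite(f"pics/{n}0.png",p); np.savez(f"{n}0.npz",p=p,d=d)
    c=vision.get_calibration(n); R=cv2.Rodrigues(np.array(c["rvec"],float))[0]; print(n,np.round(c["camera_matrix"],1).tolist(),(-R.T@np.array(c["tvec"]).ravel()).round(3),R.round(3).tolist())
E
```

```text
{'time': 0.0, 'joint_positions': [-1.34, 0.333, -0.065, 1.461, 0.022, 1.35, -0.089], 'joint_vel': [-0.001, 0.0, -0.001, -0.002, -0.001, -0.001, 0.0], 'joint_torque': [-0.0, -62.324, 0.024, -38.991, -0.061, 0.04, 0.0], 'ee_pos': [0.157, 0.605, 0.222], 'eef_rot': [0.089, 0.701, -0.09, 0.701], 'ft_force': [0.273, 0.019, 0.595], 'torque': [-0.007, 0.014, 0.016], 'width': 0.087} 0.0187
scene [[451.3, 0.0, 320.1], [0.0, 451.3, 243.3], [0.0, 0.0, 1.0]] [ 1.473 -0.202  0.868] [[0.233, 0.972, -0.024], [0.593, -0.162, -0.788], [-0.77, 0.17, -0.615]]
top [[456.7, 0.0, 322.6], [0.0, 456.7, 235.9], [0.0, 0.0, 1.0]] [0.363 0.047 1.11 ] [[0.027, -1.0, 0.003], [-0.991, -0.027, -0.133], [0.133, 0.0, -0.991]]
```

View pics/scene0.png

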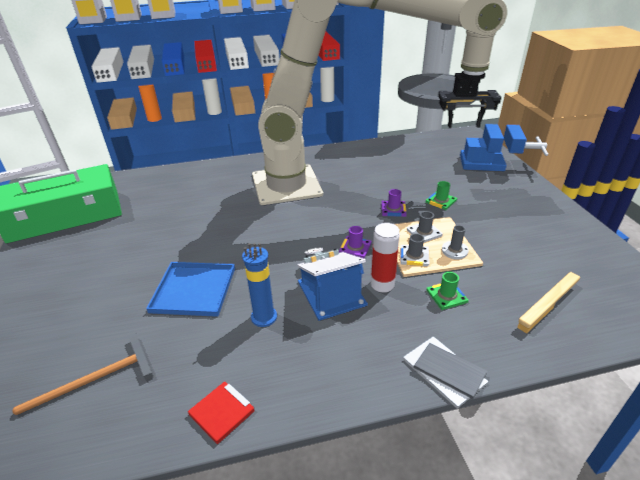

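View pics/top0.png

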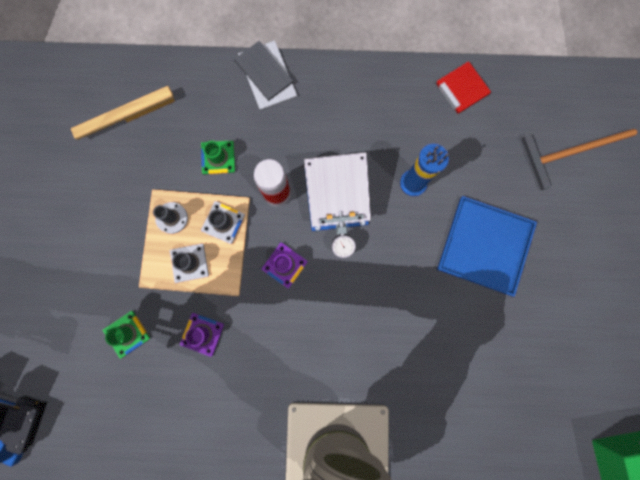

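```bash
cat > h.py <<'E'
from bench import r, vision
import cv2,numpy as np
from scipy.spatial.transform import Rotation as Ro
def cal(n):
    c=vision.get_calibration(n); R=cv2.Rodrigues(np.array(c["rvec"],float))[0]
    return np.array(c["camera_matrix"]),R,np.array(c["tvec"],float).ravel()
def ray(n,uv,z):
    K,R,t=cal(n); uv=np.atleast_2d(uv).astype(float); C=-R.T@t
    d=np.c_[(uv-K[:2,2])/K[[0,1],[0,1]],np.ones(len(uv))]@R
    return C+d*((z-C[2])/d[:,2])[:,None]
def cloud(n,d):
    K,R,t=cal(n); v,u=np.mgrid[:480,:640]
    P=np.dstack([(u-K[0,2])/K[0,0]*d,(v-K[1,2])/K[1,1]*d,d])
    return (P-t)@R
def proj(n,P):
    K,R,t=cal(n); q=(np.atleast_2d(P)@R.T+t)@K.T; return q[:,:2]/q[:,2:]
E
python3 - <<'E'
from h import *
a=np.load("top0.npz"); p,d=a["p"],a["d"]
c1=cv2.resize(p[185:275,150:250],None,fx=5,fy=5,interpolation=cv2.INTER_CUBIC)
c2=cv2.resize(p[145:265,300:380],None,fx=3.75,fy=3.75,interpolation=cv2.INTER_CUBIC)
cv2.imwrite("pics/c.png",np.hstack([c1[:450],c2[:450]]))
W=cloud("top",d)
for n,(u,v) in dict(deckmid=(338,180),decklo=(330,205),top_can=(268,168),board=(160,270),tray=(487,245),quiver=(433,155),pipe=(220,218)).items(): print(n,W[v,u].round(3))
# deck plane
q=W[160:205,315:362].reshape(-1,3); q=q[q[:,2]>0.05]; c=q.mean(0); n=np.linalg.svd(q-c)[2][2]; n*=np.sign(n[2]); print("deck n",n.round(3),c.round(3), "rms",((q-c)@n).std())
hsv=cv2.cvtColor(p,cv2.COLOR_BGR2HSV)
def blobs(lo,hi,box,name,mn=4):
    m=cv2.inRange(hsv,lo,hi); k=np.zeros_like(m); k[box[1]:box[3],box[0]:box[2]]=255; m&=k
    N,_,st,ce=cv2.connectedComponentsWithStats(m)
    for i in range(1,N):
        if st[i,4]>=mn:
            u,v=ce[i].round().astype(int); print(name,ce[i].round(1),st[i].tolist(),W[v,u].round(3))
blobs((10,110,100),(35,255,255),(310,200,375,235),"brass")
blobs((18,150,120),(35,255,255),(200,195,250,250),"yellow")
blobs((100,120,60),(125,255,255),(200,195,250,250),"blue")
blobs((0,0,150),(180,60,255),(205,195,245,245),"flange")
m=cv2.inRange(hsv,(100,120,60),(125,255,255)); m[:190]=0;m[300:]=0;m[:,:430]=0
cn=max(cv2.findContours(m,0,2)[0],key=cv2.contourArea); b=cv2.boxPoints(cv2.minAreaRect(cn)); print("tray",ray("top",b,0.018).round(3).tolist())
E
```

```text
deckmid [0.621 0.016 0.121]
decklo [0.571 0.032 0.089]
top_can [0.624 0.164 0.192]
board [0.417 0.434 0.013]
tray [ 0.499 -0.353  0.009]
quiver [ 0.655 -0.173  0.211]
pipe [0.543 0.293 0.036]
deck n [0.984 0.069 0.163] [0.617 0.016 0.119] rms 0.028400307635090737
brass [352.  213.7] [350, 212, 5, 4, 18] [ 0.551 -0.018  0.091]
brass [328.9 216.4] [327, 215, 5, 4, 17] [0.545 0.034 0.091]
yellow [228.8 207.8] [221, 204, 16, 9, 44] [0.57  0.275 0.024]
blue [236.4 227.8] [233, 221, 8, 15, 38] [0.521 0.255 0.027]
flange [217.2 206.7] [209, 201, 21, 13, 78] [0.573 0.306 0.019]
flange [219.1 232.2] [205, 215, 32, 29, 310] [0.511 0.296 0.025]
tray [[0.433, -0.226, 0.018], [0.619, -0.288, 0.018], [0.56, -0.477, 0.018], [0.377, -0.411, 0.018]]
```

View pics/c.png

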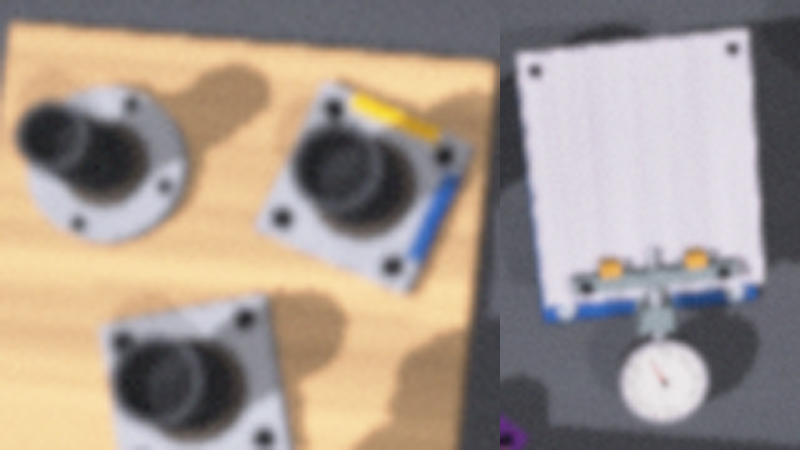

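Run:
```python
from h import *
st=ray("top",[(216.6,201),(244.4,215),(232,244),(201.6,231)],0.022); print(st.round(3).tolist(), "c",st.mean(0).round(4))
for i in range(4):
    e=st[(i+1)%4]-st[i]; print(np.linalg.norm(e).round(3), (np.degrees(np.arctan2(e[1],e[0]))).round(1))
hi=ray("top",[(304.3,158.9),(366.1,153)],.145); lo=ray("top",[(311.2,227),(370.7,221)],.066)
pads=ray("top",[(328.9,216.4),(352,213.7)],.0915)
print(hi.round(4).tolist(),lo.round(4).tolist(),pads.round(4).tolist())
# fit deck yaw & origin
from scipy.optimize import least_squares
L=np.array([[130,68,0],[130,-68,0],[-28,68,0],[-28,-68,0],[-4,26,13],[-4,-26,13]])/1000.
uv=np.array([(304.3,158.9),(366.1,153),(311.2,227),(370.7,221),(328.9,216.4),(352,213.7)])
def T(q): 
    M=Ro.from_euler("ZY",[q[2],-np.pi/6]).as_matrix(); return L@M.T+[q[0],q[1],.08]
f=least_squares(lambda q:((proj("top",T(q))-uv)*np.array([[1]]*4+[[2]]*2)).ravel(),[.55,.005,0],loss="soft_l1"); print("deck",f.x.round(4),(proj("top",T(f.x))-uv).round(1).tolist())
# scene check: brass
a=np.load("scene0.npz"); hsv=cv2.cvtColor(a["p"],cv2.COLOR_BGR2HSV); W=cloud("scene",a["d"])
print("pred pads in scene",proj("scene",T(f.x)).round(1).tolist())
M=Ro.from_euler("ZY",[f.x[2],-np.pi/6]); print("z",M.as_matrix()[:,2].round(3))
W=cloud("top",np.load("top0.npz")["d"])
q=W[165:200,318:358].reshape(-1,3); q=q[(q[:,2]>.08)&(q[:,2]<.15)&(abs(q[:,1]-.02)<.06)];l=(q-[f.x[0],f.x[1],.08])@M.as_matrix(); print("deck depth normal offset",np.median(l[:,2]).round(4), np.polyfit(l[:,0],l[:,2],1).round(3))
for n,(u,v,z) in dict(can=(269,170,.19),canfoot=(272,195,0),quiver=(433,155,.22)).items(): print(n,ray("top",[(u,v)],z).round(3))
```

```text
[[0.587, 0.307, 0.022], [0.554, 0.237, 0.022], [0.483, 0.264, 0.022], [0.512, 0.338, 0.022]] c [0.5341 0.2866 0.022 ]
0.076 -115.3
0.076 159.8
0.08 68.5
0.081 -23.1
[[0.6603, 0.0915, 0.145], [0.6773, -0.0431, 0.145]] [[0.5226, 0.074, 0.066], [0.5404, -0.0634, 0.066]] [[0.544, 0.034, 0.0915], [0.5517, -0.0181, 0.0915]]
deck [0.5576 0.0091 0.1334] [[0.0, 0.1], [0.1, -0.4], [0.3, -0.8], [-0.8, -1.0], [0.2, 0.1], [-0.1, 0.4]]
pred pads in scene [[365.7, 259.4], [314.4, 273.6], [343.5, 252.1], [297.8, 264.3], [331.5, 252.3], [313.7, 257.0]]
z [-0.496 -0.067  0.866]
deck depth normal offset 0.0008 [0.004 0.001]
can [[0.621 0.162 0.19 ]]
canfoot [[0.61  0.175 0.   ]]
quiver [[ 0.652 -0.171  0.22 ]]
```

Run:
```python
from h import *
a=np.load("scene0.npz")["p"]
cv2.imwrite("pics/s1.png",np.hstack([cv2.resize(a[225:325,280:400],None,fx=3.3,fy=3.3,interpolation=2),cv2.resize(a[200:300,380:500],None,fx=3.3,fy=3.3,interpolation=2)]))
```

```text
(no output)
```

View pics/s1.png

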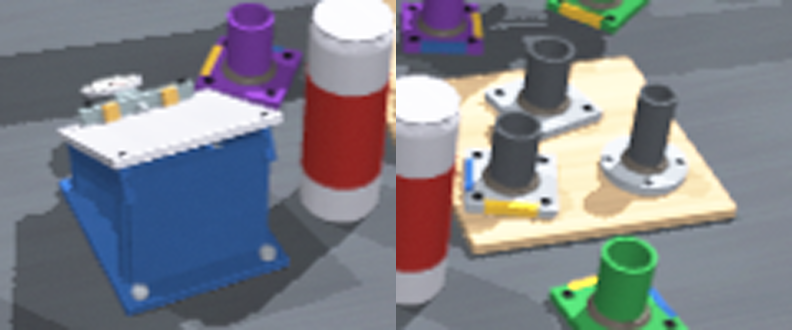

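The zoomed views show the blue and yellow strokes on the stub nearest the can, with blue facing about −112° in yaw. The pads are at scene (331,254) and (314,259), which agrees with the deck fit (yaw 7.6°). Next I plan the move above the stub.

```bash
cat >> h.py <<'E'
D0=np.array([.5576,.0091,.08]); DY=.1334
DM=Ro.from_euler("ZY",[DY,-np.pi/6]).as_matrix()
def toolR(yaw,deck=False):  # yaw deg of jaw axis: world, or in deck frame
    j=np.array([np.cos(np.radians(yaw)),np.sin(np.radians(yaw)),0]); a=np.array([0,0,-1.])
    M=np.c_[a,j,np.cross(a,j)]; return DM@M if deck else M
def deckp(x,y,z): return D0+DM@np.array([x,y,z])
def row(pos,M):
    s=r.read_state(); R0=Ro.from_quat(s["eef_rot"]).as_matrix()
    sh=R0.T@(np.array(pos)-s["ee_pos"])/.25; tu=Ro.from_matrix(R0.T@M).as_rotvec()/1.5
    print("ROW",*np.r_[sh,tu].round(3)," mm",(np.linalg.norm(sh)*250).round(0))
def st():
    s=r.read_state(); R0=Ro.from_quat(s["eef_rot"]).as_matrix(); print("t",round(float(s["time"]),2),"p",np.round(s["ee_pos"],4),"ax",R0[:,0].round(3),"jawyaw",np.degrees(np.arctan2(R0[1,1],R0[0,1])).round(1),"F",np.round(s["ft_force"],1),"w",round(float(s["width"]),4),"q",np.round(s["joint_positions"],2))
    l=DM.T@(s["ee_pos"]-D0); print(" deck-frame TCP",l.round(4),"F deck",(DM.T@s["ft_force"]).round(1))
E
python3 -c "
from h import *
st(); row([.534,.287,.18],toolR(67.5))
K=proj('top',[[.534,.287,.082],[.534,.287,.022]]);print(K)
p=np.load('top0.npz')['p'];g=cv2.cvtColor(p,6)[195:250,195:250]
print((g[10:40,10:40]).astype(int)[::3,::2])"
```

```text
t 0.1 p [0.1569 0.6046 0.2218] ax [-0.    -0.001 -1.   ] jawyaw 75.5 F [-0.2  0.1  0.2] w 0.0872 q [-1.34  0.33 -0.06  1.46  0.02  1.35 -0.09]
 deck-frame TCP [-0.2044  0.6435  0.2818] F deck [-0.1  0.1  0.3]
ROW 0.169 -0.851 1.779 0.093 0.0 0.001  mm 495.0
[[217.89322683 218.46559781]
 [223.46644868 222.71009957]]
[[199 198 188 185 180 124 106 188 210 201 180 166 166 181 197]
 [202 188 186 183 176 120  89 160 195 211 213 212 192 157 144]
 [193 189 179 132  91  68  61  74 104 147 156 148 148 150 152]
 [186 176 125  59  38  40  43  54  59  72  76  67  94 129 140]
 [196 166  85  40  36  54  62  65  64  64  78  43  51  80 133]
 [201 189 100  43  40  59  59  58  56  67  72  43  39  63 110]
 [208 207 162  91  50  55  54  57  69  78  54  37  43  61 113]
 [166 165 203 186 121  85  77  75  61  45  39  40  62  93 168]
 [102 100 193 211 187 129  89  70  60  63  68  78 119 188 187]
 [203 205 212 214 211 204 180 159 135 133 155 182 204 202 143]]
```

```bash
python3 -m pendant '0 -0.42 0.9 0.09 0 0;0 -0.42 0.9 0.09 0 0;0 -0.42 0.9 0.09 0 0;0 -0.42 0.9 0.09 0 0;0 -0.42 0.9 0.09 0 0;0 -0.42 0.9 0.09 0 0;0 -0.42 0.9 0.09 0 0;0 -0.42 0.9 0.09 0 0' 1 20; python3 -c "
from h import *
st(); row([.534,.287,.18],toolR(67.5))"
```

```text
time: 0.9
ee_pos: [0.3472, 0.4477, 0.2223]
eef_rot: [0.136, 0.694, -0.136, 0.694]
ft_force: [-0.4, 0.3, -0.6]
width: 0.0871
t 0.9 p [0.3472 0.4477 0.2223] ax [-0.001  0.    -1.   ] jawyaw 67.8 F [-0.4  0.3 -0.6] w 0.0871 q [-1.06  0.2   0.08  1.63 -0.02  1.32  0.21]
 deck-frame TCP [-0.0589  0.4627  0.1983] F deck [-0.7  0.3 -0.3]
ROW 0.169 -0.313 0.935 0.004 -0.0 0.0  mm 250.0
```

```bash
python3 -m pendant '0.169 -0.31 0.935 0 0 0;0.169 -0.31 0.935 0 0 0;0.169 -0.31 0.935 0 0 0;0.169 -0.31 0.935 0 0 0;0.169 -0.31 0.935 0 0 0;0.169 -0.31 0.935 0 0 0;0.169 -0.31 0.935 0 0 0;0.169 -0.31 0.935 0 0 0'; python3 -c "
from h import *
st(); row([.534,.287,.043],toolR(67.5))
p,d=vision.camera('scene'); cv2.imwrite('pics/s2.png',cv2.resize(p[130:310,340:520],None,fx=3,fy=3,interpolation=2))"
```

```text
time: 1.7
ee_pos: [0.534, 0.2888, 0.1801]
eef_rot: [0.136, 0.694, -0.135, 0.694]
ft_force: [-0.6, 0.3, 0.3]
width: 0.0869
t 1.7 p [0.534  0.2888 0.1801] ax [-0.001  0.001 -1.   ] jawyaw 67.9 F [-0.6  0.3  0.3] w 0.0869 q [-0.76  0.32  0.24  1.58 -0.08  1.25  0.67]
 deck-frame TCP [0.062  0.2804 0.0798] F deck [-0.4  0.4  0.5]
ROW 0.549 -0.007 0.003 0.005 -0.001 -0.0  mm 137.0
```

View pics/s2.png

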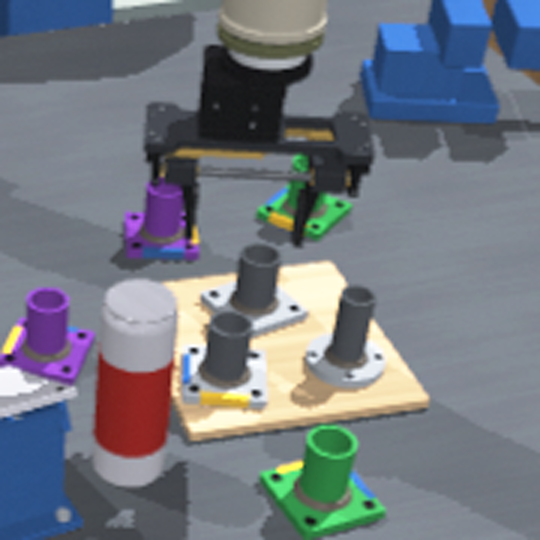

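The gripper hangs above the marked stub (crop (228,355)), with its jaws straddling it and clear of the can. I descend and grip.

```bash
python3 -m pendant '0.2 -0.007 0.003 0 0 0;0.4 -0.007 0.003 0 0 0;0.5 -0.007 0.003 0 0 0;0.545 -0.007 0.003 0 0 0;0.545 -0.007 0.003 0 0 0;0.545 -0.007 0.003 0 0 0' && python3 -m pendant '0 0 0 0 0 0;0 0 0 0 0 0;0 0 0 0 0 0;0 0 0 0 0 0;0 0 0 0 0 0;0 0 0 0 0 0;0 0 0 0 0 0;0 0 0 0 0 0' -1 25; python3 -c "
from h import *
st()"
```

```text
time: 2.35
ee_pos: [0.5359, 0.2859, 0.0458]
eef_rot: [0.137, 0.693, -0.136, 0.694]
ft_force: [-0.3, -0.8, 0.5]
width: 0.087
time: 3.15
ee_pos: [0.5354, 0.2851, 0.0441]
eef_rot: [0.137, 0.694, -0.136, 0.694]
ft_force: [1.1, 2.2, -0.4]
width: 0.0418
t 3.15 p [0.5354 0.2851 0.0441] ax [ 0.     0.001 -1.   ] jawyaw 67.7 F [ 1.1  2.2 -0.4] w 0.0418 q [-0.74  0.45  0.22  1.71 -0.11  0.99  0.7 ]
 deck-frame TCP [-0.0052  0.2765 -0.0384] F deck [ 1.   2.  -1.1]
```

```bash
python3 -m pendant '-0.1 0 0 0 0 0;-0.3 0 0 0 0 0;-0.5 0 0 0 0 0;-0.7 0 0 0 0 0;-0.88 0 0 0 0 0;-0.88 0 0 0 0 0;-0.88 0 0 0 0 0'; python3 -c "
from h import *
st()
row(deckp(.048,0,.1)+[0,0,.09],toolR(0,True))
row(deckp(.048,0,.1),toolR(0,True))
p,d=vision.camera('top'); np.savez('t3.npz',p=p,d=d)
p,d=vision.camera('scene'); cv2.imwrite('pics/s3.png',cv2.resize(p[100:280,340:520],None,fx=3,fy=3,interpolation=2))"
```

```text
time: 3.85
ee_pos: [0.5352, 0.2844, 0.2636]
eef_rot: [0.137, 0.694, -0.137, 0.694]
ft_force: [-1.4, 0.5, -5.1]
width: 0.0421
t 3.85 p [0.5352 0.2844 0.2636] ax [-0. -0. -1.] jawyaw 67.7 F [-1.4  0.5 -5.1] w 0.0421 q [-0.77  0.27  0.25  1.47 -0.07  1.41  0.67]
 deck-frame TCP [0.1043 0.2758 0.1519] F deck [-3.7  0.7 -3.8]
ROW -0.068 -1.002 0.471 0.682 -0.183 0.316  mm 277.0
ROW 0.292 -1.001 0.472 0.682 -0.183 0.316  mm 286.0
```

View pics/s3.png

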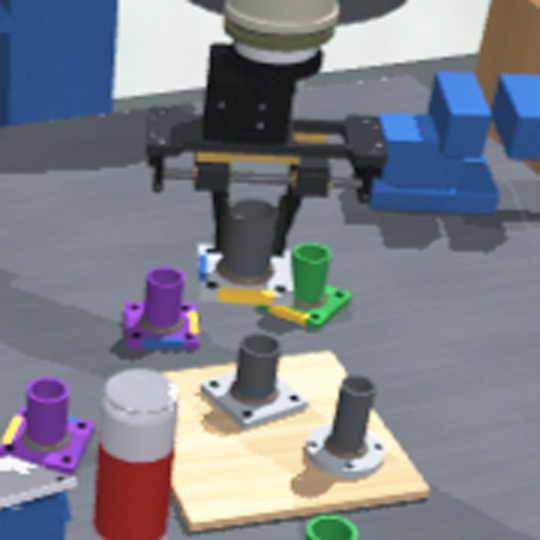

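```bash
python3 -m pendant '-0.07 -0.15 0.05 0.1 0 0;-0.07 -0.3 0.1 0.2 0 0;-0.07 -0.5 0.2 0.3 -0.05 0.1;-0.07 -0.7 0.3 0.4 -0.1 0.18;-0.07 -0.85 0.4 0.5 -0.13 0.23;-0.07 -1 0.47 0.6 -0.16 0.28;-0.07 -1 0.47 0.682 -0.183 0.316;-0.07 -1 0.47 0.682 -0.183 0.316'; python3 -m pendant '0 0 0 0 0 0;0 0 0 0 0 0' ;python3 -c "
from h import *
st()
row(deckp(.048,0,.1),toolR(0,True))"
```

```text
time: 4.75
ee_pos: [0.5478, 0.0065, 0.279]
eef_rot: [0.585, 0.396, -0.313, 0.634]
ft_force: [0.4, 1.6, -4.5]
width: 0.0418
time: 4.95
ee_pos: [0.5482, 0.0087, 0.2798]
eef_rot: [0.581, 0.4, -0.311, 0.637]
ft_force: [0.2, -0.3, -5.0]
width: 0.042
t 4.95 p [0.5482 0.0087 0.2798] ax [ 0.486  0.069 -0.871] jawyaw 8.7 F [ 0.2 -0.3 -5. ] w 0.042 q [-0.5  -0.28  0.35  2.04  0.12  0.85 -0.04]
 deck-frame TCP [0.0917 0.0009 0.1777] F deck [-2.4 -0.4 -4.4]
ROW 0.313 -0.172 0.002 0.011 -0.002 0.007  mm 89.0
```

```bash
python3 -m pendant '0.1 -0.05 0 0 0 0;0.2 -0.1 0 0.01 0 0;0.3 -0.155 0 0.011 -0.002 0.007;0.36 -0.155 0 0.011 -0.002 0.007;0.36 -0.155 0 0.011 -0.002 0.007;0.36 -0.155 0 0.011 -0.002 0.007';python3 -c "
from h import *
st()
row(deckp(.052,0,.034),toolR(0,True))
a,d=vision.camera('scene'); b,d2=vision.camera('top'); np.savez('v4.npz',a=a,d=d,b=b,d2=d2)
cv2.imwrite('pics/v4.png',np.hstack([cv2.resize(a[205:325,270:390],(400,400),interpolation=2),cv2.resize(b[140:260,280:400],(400,400),interpolation=2)]))"
```

```text
time: 5.55
ee_pos: [0.5604, 0.01, 0.1842]
eef_rot: [0.589, 0.392, -0.312, 0.634]
ft_force: [-0.5, 0.7, -4.3]
width: 0.0418
t 5.55 p [0.5604 0.01   0.1842] ax [ 0.498  0.066 -0.865] jawyaw 7.5 F [-0.5  0.7 -4.3] w 0.0418 q [-0.51 -0.17  0.4   2.17  0.09  0.6  -0.03]
 deck-frame TCP [0.0546 0.0005 0.0888] F deck [-2.5  0.7 -3.6]
ROW 0.219 -0.011 0.002 -0.002 0.0 -0.002  mm 55.0
```

View pics/v4.png

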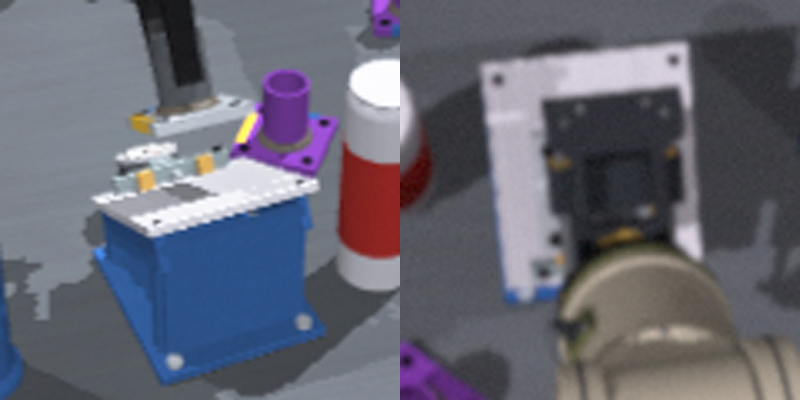

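The stub hovers parallel over the deck, with yellow to the left (scene) and blue towards the pads. I check the yaw numerically.

```bash
python3 -c "
from h import *
for y in(0,2,-2,4):
  c,s=np.cos(np.radians(y)),np.sin(np.radians(y))
  P=[deckp(.0546+c*x-s*yy,.0005+s*x+c*yy,.057+z) for x,yy,z in[(.04,-.04,.01),(.04,.04,.01),(-.04,-.04,.01),(.04,-.04,0),(.04,.04,0)]]
  print(y,((proj('scene',P)-[270,205])/.3).round(0).tolist())
a=np.load('v4.npz')['a']; cv2.imwrite('pics/v5.png',cv2.resize(a[226:256,300:360],(800,400),interpolation=2))"
```

```text
0 [[152.0, 125.0], [251.0, 99.0], [123.0, 115.0], [155.0, 138.0], [254.0, 112.0]]
2 [[154.0, 124.0], [252.0, 99.0], [121.0, 116.0], [157.0, 137.0], [255.0, 111.0]]
-2 [[150.0, 125.0], [250.0, 100.0], [124.0, 114.0], [152.0, 138.0], [253.0, 113.0]]
4 [[157.0, 124.0], [253.0, 98.0], [120.0, 116.0], [159.0, 137.0], [256.0, 111.0]]
```

View pics/v5.png

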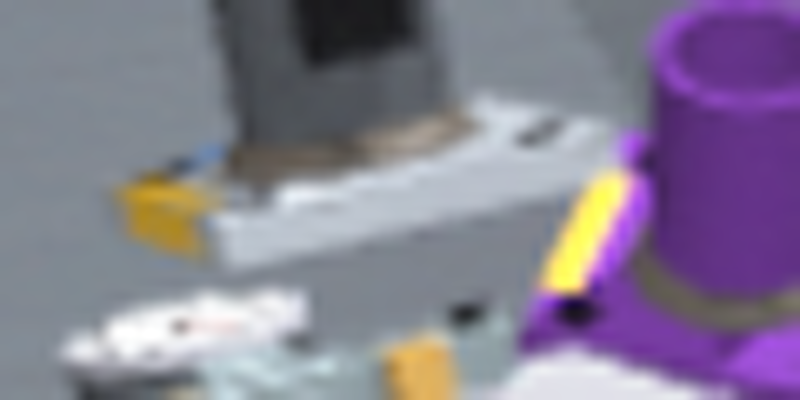

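```bash
python3 -m pendant '0.07 -0.01 0 0 0 0;0.14 -0.01 0 0 0 0;0.18 -0.01 0 0 0 0;0.2 -0.01 0 0 0 0;0.208 -0.01 0 0 0 0;0.208 -0.01 0 0 0 0;0.208 -0.01 0 0 0 0';python3 -c "
from h import *
st()
row(deckp(.052,0,.032),toolR(0,True))"
```

```text
time: 6.35
ee_pos: [0.5841, 0.0133, 0.1386]
eef_rot: [0.59, 0.391, -0.311, 0.634]
ft_force: [0.3, 0.3, -5.4]
width: 0.0421
t 6.35 p [0.5841 0.0133 0.1386] ax [ 0.5    0.067 -0.863] jawyaw 7.3 F [ 0.3  0.3 -5.4] w 0.0421 q [-0.53 -0.04  0.44  2.18 -0.02  0.47  0.06]
 deck-frame TCP [0.0525 0.0006 0.0374] F deck [-2.4  0.3 -4.9]
ROW 0.021 -0.002 0.002 -0.003 -0.0 -0.004  mm 5.0
```

```bash
python3 -m pendant '0.005 0 0 0 0 0;0.01 0 0 0 0 0;0.015 0 0 0 0 0;0.015 0 0 0 0 0' - 15;python3 -c "
from h import *
st()"; python3 -m pendant '0.004 0 0 0 0 0;0.008 0 0 0 0 0;0.008 0 0 0 0 0;0.008 0 0 0 0 0' ;python3 -c "
from h import *
st()"
```

```text
time: 6.75
ee_pos: [0.5861, 0.0132, 0.1351]
eef_rot: [0.59, 0.391, -0.311, 0.634]
ft_force: [-1.5, -1.4, -1.1]
width: 0.0424
t 6.75 p [0.5861 0.0132 0.1351] ax [ 0.5    0.067 -0.863] jawyaw 7.3 F [-1.5 -1.4 -1.1] w 0.0424 q [-0.53 -0.03  0.44  2.18 -0.03  0.47  0.07]
 deck-frame TCP [0.0525 0.0003 0.0333] F deck [-2.  -1.2 -0.1]
time: 7.15
ee_pos: [0.5869, 0.0133, 0.1338]
eef_rot: [0.59, 0.391, -0.311, 0.634]
ft_force: [-12.9, -3.1, 9.2]
width: 0.0421
t 7.15 p [0.5869 0.0133 0.1338] ax [ 0.5    0.067 -0.863] jawyaw 7.3 F [-12.9  -3.1   9.2] w 0.0421 q [-0.53 -0.03  0.45  2.17 -0.03  0.46  0.07]
 deck-frame TCP [0.0525 0.0003 0.0318] F deck [-6.8 -1.3 14.6]
```

```bash
python3 -m pendant '-0.004 -0.004 0 0 0 0;-0.004 -0.012 0 0 0 0;-0.004 -0.02 0 0 0 0;-0.004 -0.028 0 0 0 0;-0.004 -0.036 0 0 0 0;-0.004 -0.042 0 0 0 0;-0.004 -0.042 0 0 0 0';python3 -c "
from h import *
st()"; python3 -m pendant '0 -0.004 0 0 0 0;0 -0.008 0 0 0 0;0 -0.008 0 0 0 0' ;python3 -c "
from h import *
st()"
```

```text
time: 7.85
ee_pos: [0.5772, 0.0124, 0.1285]
eef_rot: [0.59, 0.391, -0.311, 0.634]
ft_force: [1.0, -0.1, -5.0]
width: 0.0422
t 7.85 p [0.5772 0.0124 0.1285] ax [ 0.5    0.067 -0.864] jawyaw 7.3 F [ 1.  -0.1 -5. ] w 0.0422 q [-0.53 -0.04  0.44  2.2  -0.02  0.45  0.06]
 deck-frame TCP [0.0414 0.0007 0.0321] F deck [-1.7 -0.2 -4.8]
time: 8.15
ee_pos: [0.5755, 0.0122, 0.1276]
eef_rot: [0.59, 0.391, -0.311, 0.634]
ft_force: [0.6, -0.5, -4.9]
width: 0.0422
t 8.15 p [0.5755 0.0122 0.1276] ax [ 0.5    0.067 -0.864] jawyaw 7.3 F [ 0.6 -0.5 -4.9] w 0.0422 q [-0.53 -0.04  0.44  2.21 -0.01  0.45  0.06]
 deck-frame TCP [0.0395 0.0007 0.0321] F deck [-2.  -0.6 -4.5]
```

```bash
python3 -m pendant '0.002 -0.004 0 0 0 0;0.002 -0.008 0 0 0 0;0.002 -0.008 0 0 0 0';python3 -c "
from h import *
st()"; python3 -m pendant '0 -0.004 0 0 0 0;0 -0.008 0 0 0 0;0 -0.008 0 0 0 0' ;python3 -c "
from h import *
st()
b,d2=vision.camera('scene')
cv2.imwrite('pics/v6.png',cv2.resize(b[225:305,290:370],(600,600),interpolation=2))"
```

```text
time: 8.45
ee_pos: [0.5748, 0.012, 0.1269]
eef_rot: [0.59, 0.391, -0.311, 0.634]
ft_force: [0.6, -0.1, 2.2]
width: 0.0418
t 8.45 p [0.5748 0.012  0.1269] ax [ 0.501  0.067 -0.863] jawyaw 7.3 F [ 0.6 -0.1  2.2] w 0.0418 q [-0.53 -0.05  0.44  2.21 -0.01  0.44  0.06]
 deck-frame TCP [0.0386 0.0006 0.0319] F deck [ 1.6 -0.2  1.7]
time: 8.75
ee_pos: [0.5741, 0.0121, 0.1269]
eef_rot: [0.591, 0.39, -0.31, 0.635]
ft_force: [7.1, 0.6, 2.0]
width: 0.0421
t 8.75 p [0.5741 0.0121 0.1269] ax [ 0.503  0.068 -0.861] jawyaw 7.4 F [7.1 0.6 2. ] w 0.0421 q [-0.53 -0.05  0.44  2.21 -0.01  0.44  0.05]
 deck-frame TCP [0.038  0.0008 0.0322] F deck [ 7.1 -0.4 -1.8]
```

View pics/v6.png

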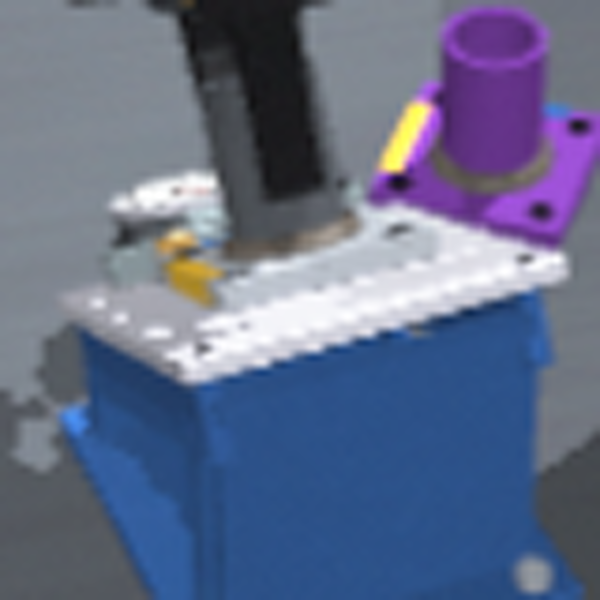

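```bash
python3 -m pendant '0.002 0 0 0 0 0;0.004 0 0 0 0 0;0.004 -0.004 0 0 0 0;0.004 -0.004 0 0 0 0' -1 4;python3 -c "
from h import *
st()"; python3 -m pendant '0 0 0 0.015 0 0;0 0 0 -0.015 0 0;0 0 0 0 0 0;0 -0.002 0 0 0 0;0 -0.002 0 0 0 0';python3 -c "
from h import *
st()"
```

```text
time: 9.2
ee_pos: [0.5743, 0.0122, 0.1262]
eef_rot: [0.591, 0.39, -0.309, 0.635]
ft_force: [5.1, 1.5, 8.1]
width: 0.0428
t 9.2 p [0.5743 0.0122 0.1262] ax [ 0.504  0.068 -0.861] jawyaw 7.3 F [5.1 1.5 8.1] w 0.0428 q [-0.53 -0.05  0.44  2.21 -0.01  0.44  0.05]
 deck-frame TCP [0.0378 0.0008 0.0315] F deck [8.6 0.8 4.4]
time: 9.7
ee_pos: [0.574, 0.0121, 0.126]
eef_rot: [0.591, 0.39, -0.309, 0.635]
ft_force: [5.0, 1.5, 7.0]
width: 0.0436
t 9.7 p [0.574  0.0121 0.126 ] ax [ 0.505  0.068 -0.861] jawyaw 7.3 F [5.  1.5 7. ] w 0.0436 q [-0.53 -0.05  0.44  2.22 -0.01  0.44  0.05]
 deck-frame TCP [0.0374 0.0008 0.0315] F deck [8.  0.8 3.5]
```

```bash
python3 -m pendant '0 0 0 0 0 0;0 0 0 0 0 0;0 0 0 0 0 0;0 0 0 0 0 0;0 0 0 0 0 0;0 0 0 0 0 0;0 0 0 0 0 0;0 0 0 0 0 0' 1 15;python3 -c "
from h import *
st()
b,d2=vision.camera('scene'); a,_=vision.camera('top')
cv2.imwrite('pics/v7.png',np.hstack([cv2.resize(b[225:275,290:350],(600,500),interpolation=2),cv2.resize(a[180:240,310:334],(200,500),interpolation=2)]))"
```

```text
time: 10.5
ee_pos: [0.5716, 0.0117, 0.1235]
eef_rot: [0.59, 0.392, -0.311, 0.634]
ft_force: [0.1, -0.1, 0.1]
width: 0.0862
t 10.5 p [0.5716 0.0117 0.1235] ax [ 0.499  0.067 -0.864] jawyaw 7.3 F [ 0.1 -0.1  0.1] w 0.0862 q [-0.53 -0.05  0.44  2.22 -0.01  0.44  0.05]
 deck-frame TCP [0.034  0.0007 0.0305] F deck [ 0.1 -0.1  0. ]
```

View pics/v7.png

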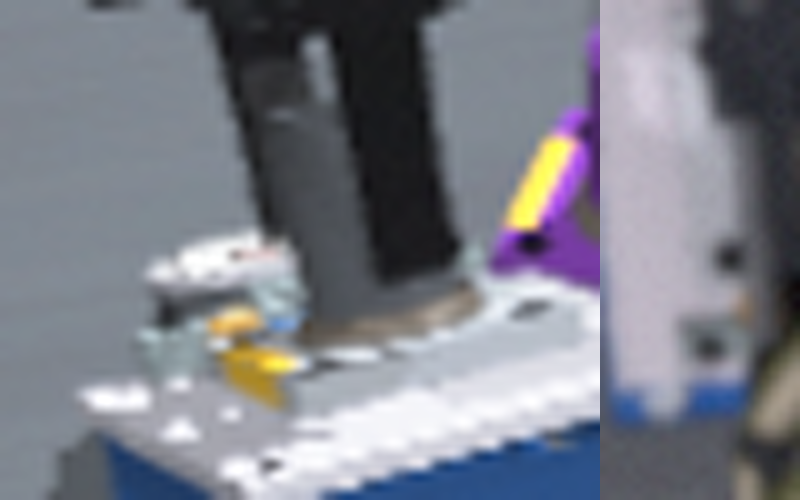

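The stub sits released, wrist force is zero, and its blue edge is at the pads. I check flushness numerically by comparing the line fits of the flange's far edge and the deck edge.

```bash
cat >> h.py <<'E'
def edge(g,x,h,y0,y1,sign=None):
    """offset (mm along deck x) at samples along an edge parallel to deck y"""
    out=[]
    for y in np.linspace(y0,y1,25):
        o=np.linspace(-.006,.006,61); P=np.array([deckp(x+a,y,h) for a in o]); uv=proj("scene",P).astype(np.float32)
        v=cv2.remap(g,uv[None,:,0],uv[None,:,1],cv2.INTER_LINEAR)[0]; w=np.gradient(cv2.GaussianBlur(v[None],(0,0),5)[0])
        if sign: w=w*sign
        else: w=abs(w)
        out.append((y,o[w.argmax()]*1000))
    out=np.array(out); k=np.ones(25,bool)
    for _ in range(4):
        f=np.polyfit(out[k,0],out[k,1],1); e=out[:,1]-np.polyval(f,out[:,0]); k=abs(e)<max(.4,1.5*e[k].std())
    print("x",x,"offset mm",f[1].round(2),"slope deg",np.degrees(f[0]/1000).round(2),"n",k.sum(),"rms",e[k].std().round(2))
def chk():
    g=np.mean([cv2.cvtColor(vision.camera("scene")[0],6).astype(np.float32) for _ in range(3)],0)
    for s in(1,-1): edge(g,.08,0,-.034,.034,s)
    for s in(1,-1): edge(g,.08,.01,-.034,.034,s)
    for s in(1,-1): edge(g,.13,0,-.06,.06,s)
E
python3 -c "
from h import *
chk();st()"
```

```text
x 0.08 offset mm -3.81 slope deg 0.15 n 19 rms 0.19
x 0.08 offset mm 6.0 slope deg -0.0 n 21 rms 0.0
x 0.08 offset mm 1.76 slope deg 11.67 n 14 rms 0.96
x 0.08 offset mm 0.37 slope deg -11.97 n 13 rms 1.11
x 0.13 offset mm 6.0 slope deg 0.0 n 18 rms 0.0
x 0.13 offset mm -2.26 slope deg -0.31 n 15 rms 1.01
t 10.75 p [0.5716 0.0117 0.1235] ax [ 0.5    0.067 -0.864] jawyaw 7.3 F [ 0.4  0.3 -0.1] w 0.0871 q [-0.53 -0.05  0.44  2.22 -0.01  0.44  0.05]
 deck-frame TCP [0.0341 0.0007 0.0306] F deck [ 0.4  0.2 -0.3]
```

Flange and deck edge are parallel within about 0.5°, and the flange centre is at deck x ≈ 38.5 mm, which matches the contact point. I recentre, regrip, lift and turn.

```bash
python3 -m pendant '0 0.009 0 0 0 0;0 0.018 0 0 0 0;0 0.018 0 0 0 0'; python3 -m pendant '0 0 0 0 0 0;0 0 0 0 0 0;0 0 0 0 0 0;0 0 0 0 0 0;0 0 0 0 0 0;0 0 0 0 0 0;0 0 0 0 0 0;0 0 0 0 0 0' -1 20;python3 -c "
from h import *
st()"; python3 -m pendant '-0.004 0.008 0 0 0 0;-0.01 0.03 0 0 0 0;-0.08 0.05 0 0 0 0;-0.16 0.05 0 0 0 0;-0.24 0.05 0 0 0 0;-0.24 0.05 0 0 0 0' ;python3 -c "
from h import *
st(); row(deckp(.052,0,.092),toolR(-90,True))"
```

```text
time: 11.05
ee_pos: [0.5759, 0.0122, 0.1261]
eef_rot: [0.59, 0.391, -0.311, 0.634]
ft_force: [0.6, 0.3, -0.2]
width: 0.087
time: 11.85
ee_pos: [0.5753, 0.0122, 0.1257]
eef_rot: [0.59, 0.392, -0.311, 0.634]
ft_force: [0.2, -0.1, 0.9]
width: 0.0424
t 11.85 p [0.5753 0.0122 0.1257] ax [ 0.499  0.067 -0.864] jawyaw 7.3 F [ 0.2 -0.1  0.9] w 0.0424 q [-0.53 -0.04  0.44  2.21 -0.02  0.44  0.06]
 deck-frame TCP [0.0384 0.0007 0.0305] F deck [ 0.5 -0.1  0.7]
time: 12.45
ee_pos: [0.5566, 0.0094, 0.186]
eef_rot: [0.591, 0.391, -0.311, 0.634]
ft_force: [0.7, 0.2, -4.7]
width: 0.0421
t 12.45 p [0.5566 0.0094 0.186 ] ax [ 0.502  0.068 -0.862] jawyaw 7.3 F [ 0.7  0.2 -4.7] w 0.0421 q [-0.52 -0.19  0.4   2.18  0.1   0.6  -0.04]
 deck-frame TCP [0.0521 0.0005 0.0923] F deck [-1.7  0.1 -4.4]
ROW 0.001 -0.001 0.002 1.044 -0.004 -0.004  mm 1.0
```

```bash
python3 -m pendant '0 0 0 0.1 0 0;0 0 0 0.2 0 0;0 0 0 0.3 0 0;0 0 0 0.4 0 0;0 0 0 0.5 0 0;0 0 0 0.6 0 0;0 0 0 0.7 0 0;0 0 0 0.7 0 0'; python3 -m pendant '0 0 0 0.1 0 0;0 0 0 0.2 0 0;0 0 0 0.3 0 0;0 0 0 0.345 0 0;0 0 0 0.345 0 0;0 0 0 0.345 0 0;0 0 0 0.345 0 0' ;python3 -c "
from h import *
st(); row(deckp(.052,0,.036),toolR(-90,True))"
```

```text
time: 13.25
ee_pos: [0.556, 0.0095, 0.1825]
eef_rot: [0.828, 0.182, -0.467, 0.252]
ft_force: [-0.0, -0.0, -5.2]
width: 0.0418
time: 13.95
ee_pos: [0.5561, 0.0096, 0.1836]
eef_rot: [0.865, 0.058, -0.497, 0.034]
ft_force: [1.2, 0.8, -4.1]
width: 0.042
t 13.95 p [0.5561 0.0096 0.1836] ax [ 0.499  0.067 -0.864] jawyaw -82.3 F [ 1.2  0.8 -4.1] w 0.042 q [-0.3  -0.16  0.2   2.17  0.02  0.59 -1.54]
 deck-frame TCP [0.0506 0.0006 0.0904] F deck [-0.9  0.7 -4.2]
ROW 0.218 0.003 -0.005 0.001 -0.003 0.0  mm 54.0
```

```bash
python3 -m pendant '0.08 0 -0.005 0 0 0;0.15 0 -0.005 0 0 0;0.2 0 -0.005 0 0 0;0.22 0 -0.005 0 0 0;0.222 0 -0.005 0 0 0;0.222 0 -0.005 0 0 0' - 15;python3 -c "
from h import *
st()"; python3 -m pendant '0.004 0 0 0 0 0;0.008 0 0 0 0 0;0.01 0 0 0 0 0;0.01 0 0 0 0 0' ;python3 -c "
from h import *
st()"
```

```text
time: 14.55
ee_pos: [0.5851, 0.0134, 0.137]
eef_rot: [0.865, 0.058, -0.497, 0.033]
ft_force: [0.8, 0.2, -5.1]
width: 0.0423
t 14.55 p [0.5851 0.0134 0.137 ] ax [ 0.5    0.067 -0.863] jawyaw -82.4 F [ 0.8  0.2 -5.1] w 0.0423 q [-0.31 -0.02  0.22  2.17 -0.04  0.47 -1.49]
 deck-frame TCP [0.0526 0.0006 0.0355] F deck [-1.8  0.1 -4.8]
time: 14.95
ee_pos: [0.5862, 0.0136, 0.1345]
eef_rot: [0.865, 0.057, -0.497, 0.033]
ft_force: [-0.2, 0.1, -4.7]
width: 0.042
t 14.95 p [0.5862 0.0136 0.1345] ax [ 0.5    0.067 -0.864] jawyaw -82.4 F [-0.2  0.1 -4.7] w 0.042 q [-0.31 -0.02  0.22  2.17 -0.05  0.46 -1.49]
 deck-frame TCP [0.0524 0.0006 0.0327] F deck [-2.6  0.1 -4. ]
```

Now down slope to just above the pads, then down onto the plate and push lightly.

```bash
python3 -m pendant '0.003 0 0.01 0 0 0;0.004 0 0.02 0 0 0;0.004 0 0.03 0 0 0;0.004 0 0.04 0 0 0;0.004 0 0.044 0 0 0;0.004 0 0.044 0 0 0';python3 -c "
from h import *
st()"; python3 -m pendant '0.004 0 0 0 0 0;0.006 0 0 0 0 0;0.006 0 0.004 0 0 0;0.006 0 0.008 0 0 0;0.006 0 0.008 0 0 0' ;python3 -c "
from h import *
st()"
```

```text
time: 15.55
ee_pos: [0.5771, 0.0123, 0.1279]
eef_rot: [0.865, 0.057, -0.497, 0.033]
ft_force: [-0.7, 0.4, -4.8]
width: 0.0426
t 15.55 p [0.5771 0.0123 0.1279] ax [ 0.499  0.067 -0.864] jawyaw -82.4 F [-0.7  0.4 -4.8] w 0.0426 q [-0.31 -0.03  0.22  2.19 -0.04  0.45 -1.49]
 deck-frame TCP [0.0411 0.0006 0.0316] F deck [-3.   0.5 -3.8]
time: 16.05
ee_pos: [0.5772, 0.0123, 0.1267]
eef_rot: [0.866, 0.057, -0.496, 0.032]
ft_force: [-0.9, -0.2, 2.9]
width: 0.0419
t 16.05 p [0.5772 0.0123 0.1267] ax [ 0.501  0.067 -0.863] jawyaw -82.4 F [-0.9 -0.2  2.9] w 0.0419 q [-0.31 -0.03  0.22  2.19 -0.04  0.44 -1.49]
 deck-frame TCP [0.0405 0.0006 0.0305] F deck [ 0.7 -0.1  3. ]
```

```bash
python3 -m pendant '0 0 0.004 0 0 0;0 0 0.008 0 0 0;0 0 0.012 0 0 0;0 0 0.012 0 0 0' -1 10;python3 -c "
from h import *
st()"; python3 -m pendant '0 0 0.004 0 0 0;0 0 0.008 0 0 0;0 0 0.008 0 0 0' ;python3 -c "
from h import *
st()"
```

```text
time: 16.45
ee_pos: [0.5745, 0.012, 0.1251]
eef_rot: [0.866, 0.057, -0.496, 0.032]
ft_force: [-0.7, -0.2, 6.5]
width: 0.042
t 16.45 p [0.5745 0.012  0.1251] ax [ 0.501  0.067 -0.863] jawyaw -82.4 F [-0.7 -0.2  6.5] w 0.042 q [-0.31 -0.03  0.22  2.2  -0.04  0.44 -1.49]
 deck-frame TCP [0.0374 0.0006 0.0305] F deck [ 2.6 -0.1  6. ]
time: 16.75
ee_pos: [0.5728, 0.0117, 0.1241]
eef_rot: [0.866, 0.057, -0.496, 0.032]
ft_force: [0.0, -0.2, 5.9]
width: 0.0421
t 16.75 p [0.5728 0.0117 0.1241] ax [ 0.501  0.067 -0.863] jawyaw -82.4 F [ 0.  -0.2  5.9] w 0.0421 q [-0.31 -0.03  0.22  2.21 -0.04  0.44 -1.49]
 deck-frame TCP [0.0354 0.0006 0.0305] F deck [ 2.9 -0.2  5.1]
```

```bash
python3 -c "
from h import *
chk();st()
b,_=vision.camera('scene')
cv2.imwrite('pics/v8.png',cv2.resize(b[225:275,290:350],(720,600),interpolation=2))"
```

```text
x 0.08 offset mm -3.81 slope deg 0.18 n 18 rms 0.14
x 0.08 offset mm 5.99 slope deg 0.01 n 22 rms 0.04
x 0.08 offset mm 5.99 slope deg -0.15 n 16 rms 0.09
x 0.08 offset mm -3.61 slope deg -0.09 n 16 rms 0.14
x 0.13 offset mm 6.0 slope deg 0.0 n 18 rms 0.0
x 0.13 offset mm -1.89 slope deg -0.63 n 16 rms 1.14
t 16.9 p [0.5728 0.0118 0.1241] ax [ 0.501  0.067 -0.863] jawyaw -82.4 F [-0.2 -0.3  6.2] w 0.0419 q [-0.31 -0.03  0.22  2.21 -0.04  0.44 -1.49]
 deck-frame TCP [0.0354 0.0006 0.0305] F deck [ 2.9 -0.3  5.5]
```

View pics/v8.png

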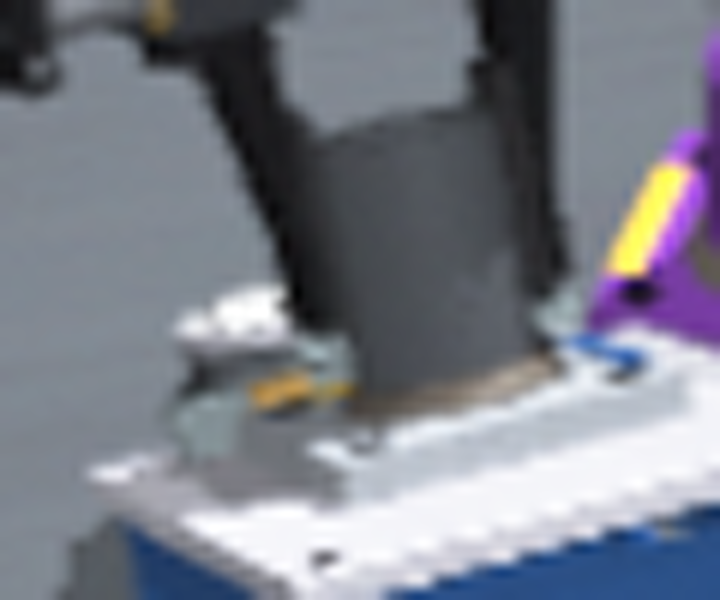

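Yellow is at the pads (crop (330,390)) with blue on the +y side. The far edge is at the same offset and slope as for blue (−3.81 mm, 0.18° against 0.15°), so it is flush. I release.

```bash
python3 -m pendant '0 0 0 0 0 0;0 0 0 0 0 0;0 0 0 0 0 0;0 0 0 0 0 0;0 0 0 0 0 0;0 0 0 0 0 0;0 0 0 0 0 0;0 0 0 0 0 0' 1 20;python3 -c "
from h import *
chk();st()
row(deckp(.0384,0,.0305),toolR(-90,True))"
```

```text
time: 17.75
ee_pos: [0.5721, 0.0117, 0.1232]
eef_rot: [0.865, 0.057, -0.497, 0.032]
ft_force: [0.4, 0.1, -0.0]
width: 0.0861
x 0.08 offset mm -3.81 slope deg 0.18 n 18 rms 0.14
x 0.08 offset mm 5.97 slope deg -0.01 n 21 rms 0.09
x 0.08 offset mm 5.96 slope deg -0.1 n 17 rms 0.13
x 0.08 offset mm -3.56 slope deg -0.24 n 16 rms 0.14
x 0.13 offset mm 6.0 slope deg 0.0 n 18 rms 0.0
x 0.13 offset mm -2.05 slope deg -0.53 n 15 rms 0.99
t 17.9 p [0.5721 0.0117 0.1232] ax [ 0.5    0.067 -0.864] jawyaw -82.4 F [ 0.1 -0.6 -1.2] w 0.0869 q [-0.31 -0.03  0.22  2.21 -0.04  0.44 -1.49]
 deck-frame TCP [0.0343 0.0006 0.0301] F deck [-0.6 -0.7 -1.1]
ROW -0.002 0.002 -0.016 -0.001 -0.003 0.0  mm 4.0
```

```bash
python3 -m pendant '0 0 -0.008 0 0 0;0 0 -0.016 0 0 0;0 0 -0.016 0 0 0;0 0 -0.016 0 0 0'; python3 -m pendant '0 0 0 0 0 0;0 0 0 0 0 0;0 0 0 0 0 0;0 0 0 0 0 0;0 0 0 0 0 0;0 0 0 0 0 0;0 0 0 0 0 0;0 0 0 0 0 0' -1 25;python3 -c "
from h import *
st()"; python3 -m pendant '-0.004 0 -0.008 0 0 0;-0.01 0 -0.03 0 0 0;-0.08 0 -0.05 0 0 0;-0.2 0 -0.05 0 0 0;-0.36 0 -0.05 0 0 0;-0.48 0 -0.05 0 0 0;-0.48 0 -0.05 0 0 0' ;python3 -c "
from h import *
st(); row([.48,-.18,.24],toolR(-90));row([.497,-.3505,.15],toolR(-108.4))"
```

```text
time: 18.3
ee_pos: [0.5756, 0.0121, 0.1252]
eef_rot: [0.865, 0.057, -0.497, 0.033]
ft_force: [0.4, -0.2, -0.3]
width: 0.0875
time: 19.1
ee_pos: [0.5755, 0.0121, 0.1252]
eef_rot: [0.865, 0.057, -0.497, 0.032]
ft_force: [-1.0, -0.9, 0.1]
width: 0.0421
t 19.1 p [0.5755 0.0121 0.1252] ax [ 0.5    0.067 -0.864] jawyaw -82.4 F [-1.  -0.9  0.1] w 0.0421 q [-0.31 -0.03  0.22  2.2  -0.04  0.44 -1.49]
 deck-frame TCP [0.0383 0.0006 0.0301] F deck [-0.9 -0.7  0.7]
time: 19.8
ee_pos: [0.5267, 0.0053, 0.2394]
eef_rot: [0.867, 0.057, -0.495, 0.032]
ft_force: [0.7, 0.6, -4.5]
width: 0.0421
t 19.8 p [0.5267 0.0053 0.2394] ax [ 0.504  0.068 -0.861] jawyaw -82.5 F [ 0.7  0.6 -4.5] w 0.0421 q [-0.29 -0.29  0.18  2.16  0.05  0.74 -1.57]
 deck-frame TCP [0.0528 0.0003 0.1536] F deck [-1.5  0.5 -4.3]
ROW -0.147 0.71 0.242 0.085 -0.355 0.024  mm 191.0
ROW 0.151 1.396 0.443 0.294 -0.35 0.081  mm 368.0
```

```bash
python3 -m pendant '-0.147 0.1 0.05 0 -0.08 0;-0.147 0.25 0.1 0.04 -0.16 0;-0.147 0.4 0.17 0.08 -0.25 0.01;-0.147 0.55 0.22 0.085 -0.33 0.02;-0.147 0.71 0.242 0.085 -0.355 0.024;-0.147 0.71 0.242 0.085 -0.355 0.024;-0.147 0.71 0.242 0.085 -0.355 0.024'; python3 -c "
from h import *
st(); row([.497,-.3505,.12],toolR(-108.4))"
```

```text
time: 20.5
ee_pos: [0.4796, -0.1804, 0.2347]
eef_rot: [-0.705, 0.001, 0.71, -0.0]
ft_force: [-0.1, 0.6, -5.8]
width: 0.0415
t 20.5 p [ 0.4796 -0.1804  0.2347] ax [-0.007 -0.001 -1.   ] jawyaw -90.0 F [-0.1  0.6 -5.8] w 0.0415 q [-0.16  0.07  0.46  1.75 -0.03  1.33 -1.27]
 deck-frame TCP [-0.0114 -0.1775  0.1853] F deck [-3.   0.7 -5. ]
ROW 0.459 0.68 -0.073 0.214 0.005 -0.002  mm 206.0
```

```bash
python3 -m pendant '0.05 0.15 -0.07 0.06 0.005 0;0.1 0.3 -0.07 0.12 0.005 0;0.2 0.45 -0.073 0.18 0.005 0;0.3 0.6 -0.073 0.214 0.005 0;0.4 0.68 -0.073 0.214 0.005 0;0.46 0.68 -0.073 0.214 0.005 0;0.46 0.68 -0.073 0.214 0.005 0;0.46 0.68 -0.073 0.214 0.005 0'; python3 -c "
from h import *
st(); row([.497,-.3505,.0385],toolR(-108.4))"
```

```text
time: 21.3
ee_pos: [0.4984, -0.3481, 0.1216]
eef_rot: [0.699, -0.112, -0.697, -0.111]
ft_force: [0.0, -0.1, -3.5]
width: 0.0416
t 21.3 p [ 0.4984 -0.3481  0.1216] ax [ 0.003 -0.001 -1.   ] jawyaw -108.2 F [ 0.  -0.1 -3.5] w 0.0416 q [ 0.08  0.4   0.57  1.66 -0.24  1.14 -1.17]
 deck-frame TCP [-0.0712 -0.3462  0.0891] F deck [-1.7 -0.1 -3. ]
ROW 0.332 0.011 0.003 0.002 -0.002 -0.0  mm 83.0
```

```bash
python3 -m pendant '0.1 0.01 0 0 -0.002 0;0.2 0.01 0 0 -0.002 0;0.28 0.01 0 0 -0.002 0;0.32 0.01 0 0 -0.002 0;0.332 0.01 0 0 -0.002 0;0.332 0.01 0 0 -0.002 0;0.332 0.01 0 0 -0.002 0'; python3 -c "
from h import *
st()";python3 -m pendant '0.004 0 0 0 0 0;0.008 0 0 0 0 0;0.012 0 0 0 0 0;0.016 0 0 0 0 0;0.016 0 0 0 0 0'; python3 -c "
from h import *
st()"
```

```text
time: 22.0
ee_pos: [0.4977, -0.3527, 0.0397]
eef_rot: [0.699, -0.113, -0.697, -0.112]
ft_force: [0.5, 0.5, -4.5]
width: 0.0423
t 22.0 p [ 0.4977 -0.3527  0.0397] ax [ 0.002 -0.002 -1.   ] jawyaw -108.3 F [ 0.5  0.5 -4.5] w 0.0423 q [ 0.12  0.5   0.54  1.72 -0.3   1.   -1.13]
 deck-frame TCP [-0.1132 -0.3506  0.0189] F deck [-1.8  0.4 -4.2]
time: 22.5
ee_pos: [0.4967, -0.3524, 0.0341]
eef_rot: [-0.698, 0.113, 0.698, 0.112]
ft_force: [-0.5, 0.2, -5.2]
width: 0.042
t 22.5 p [ 0.4967 -0.3524  0.0341] ax [-0.001 -0.001 -1.   ] jawyaw -108.3 F [-0.5  0.2 -5.2] w 0.042 q [ 0.12  0.51  0.53  1.72 -0.3   0.99 -1.12]
 deck-frame TCP [-0.1169 -0.3502  0.0145] F deck [-3.   0.3 -4.3]
```

```bash
python3 -m pendant '0.002 0 0 0 0 0;0.004 0 0 0 0 0;0.006 0 0 0 0 0;0.006 0 0 0 0 0'; python3 -c "
from h import *
st()"
```

```text
time: 22.9
ee_pos: [0.4967, -0.3525, 0.0334]
eef_rot: [-0.698, 0.113, 0.698, 0.112]
ft_force: [-4.2, 2.4, 4.6]
width: 0.0419
t 22.9 p [ 0.4967 -0.3525  0.0334] ax [-0.    -0.001 -1.   ] jawyaw -108.3 F [-4.2  2.4  4.6] w 0.0419 q [ 0.12  0.51  0.53  1.72 -0.3   0.99 -1.12]
 deck-frame TCP [-0.1172 -0.3503  0.0139] F deck [-1.   3.   5.9]
```

Contact with the tray floor. I release and withdraw straight up.

```bash
python3 -m pendant '0 0 0 0 0 0;0 0 0 0 0 0;0 0 0 0 0 0;0 0 0 0 0 0;0 0 0 0 0 0;0 0 0 0 0 0;0 0 0 0 0 0' 1 && python3 -m pendant '-0.05 0 0 0 0 0;-0.2 0 0 0 0 0;-0.4 0 0 0 0 0;-0.6 0 0 0 0 0;-0.8 0 0 0 0 0;-0.8 0 0 0 0 0;-0.8 0 0 0 0 0'; python3 -c "
from h import *
st()
b,_=vision.camera('scene');a,_=vision.camera('top')
cv2.imwrite('pics/v9.png',np.hstack([b[180:340,140:500],a[140:300,130:550]]))"
```

```text
time: 23.6
ee_pos: [0.4968, -0.3524, 0.0328]
eef_rot: [-0.698, 0.113, 0.698, 0.112]
ft_force: [0.1, 0.3, -0.1]
width: 0.0847
time: 24.3
ee_pos: [0.4972, -0.3527, 0.2348]
eef_rot: [0.699, -0.113, -0.697, -0.112]
ft_force: [-0.4, -0.3, -0.6]
width: 0.0871
t 24.3 p [ 0.4972 -0.3527  0.2348] ax [ 0.002 -0.002 -1.   ] jawyaw -108.3 F [-0.4 -0.3 -0.6] w 0.0871 q [ 0.06  0.32  0.61  1.52 -0.18  1.36 -1.21]
 deck-frame TCP [-0.0161 -0.3505  0.188 ] F deck [-0.7 -0.2 -0.4]
```

View pics/v9.png

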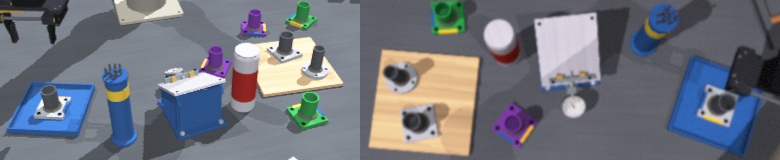

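The stub stands upright and flat in the tray (scene crop (50,98)), and the bystanders have not moved.

```bash
python3 -c "
from bench import close_job
print(close_job())"
```

```text
the job is handed in; nothing more can be done
None
```

The marked stub was gauged on both edges, blue first and then yellow, and it now stands upright in the blue tray. I handed the job in at about 24 s of the 67 s allowed.

- **Gauging:** on each edge I laid the flange flat and pushed it lightly against the brass pads. I then opened the gripper fully for nearly a second, and the wrist force read about zero. I could not read the dial or the plunger itself.
- **Flushness:** this was judged from contact forces and the camera. The flange's far edge lay at the same offset both times (−3.81 mm), at 0.15° for blue and 0.18° for yellow. It agreed with the deck edge to within about 0.5–0.7°, but that edge fit was noisy.
- **Disagreement:** contact came about 1.5 mm further down the slope than my estimate of the deck position. The two edge placements agreed with each other, so I take this as an error in my deck estimate.
- **Slip:** on the yellow edge the fingers slid about 3 mm along the pipe while pushing at 10 N grip. The stub stayed flush.
- **Final look:** the stub stood flat in the tray and the gripper was clear of it. The two other stubs, the spray can and the quiver looked unmoved.

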